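# Flip the repaired unit's status marker and call for collection

## Robot

A 6-joint arm with a two-finger parallel gripper is mounted at the origin on the work surface. World frame = base frame: x ahead of the robot, y to its left, z up, the work surface at z = 0. Lengths are in m, angles in degrees, forces in N, time in s.
With the tool pointing down it reaches from about 0.4 to 0.825 m from the base axis. Payload 7 kg.
Tool frame: the origin (TCP) lies on the centre line of the jaws, within the pads' length; the fingertips stand 14 mm ahead of it and the grasp point (between the pads) lies 5 mm behind it; z points along the fingers, y is the line along which they close (so a half turn about z gives the same grasp; the last joint's range is limited). The gripper opens to 88 mm and grips with 3 to 60 N. Pads are 19 mm wide; open, the fingers measure 130 mm over their backs; the gripper's body (78 mm by 193 mm) begins 47 mm behind the grasp point.
Start: joints at [82.454, 20.546, 0.682, 0, -70.136, -16.507], TCP at [0.275, 0.616, 0.241] pointing down, gripper open.
Joint ranges: [-176.03, 176.03], [-82.01, 121.73], [-58.28, 71.71], [-173.87, 95.51], [-174.79, -0.11], [-173.66, 173.66]. Speed limits (degrees/s): [136.94, 136.94, 172.46, 180, 180, 180].

## Interface

Orientations are given as [roll, pitch, yaw] about the fixed x, y, z axes, in that order (R = Rz(yaw) Ry(pitch) Rx(roll)).
In Python, from plant import r gives the robot as it stands.
- The arm moves only by the tool send_rows, never from a script. Its argument "steps" is a list of rows, each an object with "dp": the shift along the tool's x, y, z in mm, a list of three; "roll": the turn about the tool's z in rad; "jaw": the opening in per cent of the stroke, from 0 (shut) to 100 (fully open). In form: [{"dp": [tx, ty, tz], "roll": roll, "jaw": jaw}, ...]. A call has 1 to 5 rows; each row is the pose to reach, as a shift and turn from the pose commanded when the call began, along the tool's axes at that moment; what a row does not reach only later rows make up. A row lasts 1/8 s, in which the tool goes at most 62.5 mm and 10.7 degrees, less where a joint would pass 70% of its speed; a pose out of reach is approached as far as the arm can. A call with a gripper value outside its range is refused whole. The fingers move at their own pace and stop on an object; "newtons" is the grip in N (left out, the last holds). Time passes only in rows, so rows that repeat a pose let the fingers close. It gives the time, the measured TCP pose, the force, the opening and the grip force at its end, in the units of the state.
- r.get_state(): the state, without advancing time (a new reading comes with each control period).
- r.capture(name): name is "side" or "top" or "wrist"; returns a dict with "image" (400x640x3 uint8, blue, green, red), "K" (3x3 intrinsics, pixels), "rvec" (rotation vector, rad) and "tvec" (3), from world to camera coordinates, as OpenCV has them. Camera axes: x right, y down, z forward; pixel columns grow to the right and rows downward; lengths in m; the calibration is good to about 2 mm. The wrist camera is an equidistant fisheye: a pixel r from the principal point sees the ray r / f radians off the axis. A picture is of the moment at which its call begins. There is no depth.
- r.close_job(): hands the job in; it is judged then, once.
The state is a dict: "time_s": time; "joints": joint angles; "qd": joint speeds; "joint_torque": joint torques, N m; "tcp_pos": TCP position; "eef_rot": TCP orientation; "contact_force": force on the tool from outside, world axes, zero at the start; "moment": the same for the moment, N m; "gripper_width": finger opening in m; "gripper_force": force on a finger pad.
Only numpy, scipy, OpenCV 4.12 (cv2) and the standard library are available. Lean on these libraries where they do the work, as an engineer would, in place of code of your own. Each camera call takes 0.05 s, during which the arm holds its last target. There are 200 camera calls.

## Task

Two test docks stand on the repair bench, each with a white flip-over status marker; only one dock has a grey unit sitting in its cradle. With the fingertips, and without gripping it, push that dock's marker right over its hinge until it lies flat on the other side and shows the disc, then press the call button fully down so that the unit gets collected, and come away. Leave the other marker, the unit and everything else on the bench alone.

Things in the scene. Friction and masses are not known exactly. Their poses are not given: they have to be found in the camera images.
- dock_full: dock whose cradle holds the grey unit: fixed plate 235 x 150 x 10 mm, z up. Origin on the bench top straight below the marker's pivot, which is 80 mm up and runs along the dock's x. The plate reaches 50 mm to -x, 185 mm to +x, 75 mm to each side in y. Cradle on the +x part, rails 28 mm high. The marker starts on the +y side and is to be flipped to -y.
- marker_full (a joint): hinge angle of the marker to flip: 0 = level on the dock's +y side, bar face up; 1.57 = upright; 3.14 = level on the -y side, disc face up; hard stops at 0 and 3.14. Starts at 0 to 0.3. Stiff hinge: the marker stays at any angle it is left at; about 1 N at its free edge moves it.
- marker_full_hinge (a point): centre of that marker's hinge, turning with it: x along the hinge, y from hinge to free edge, z out of the bar face. Two upright cheeks hold the hinge, 30 to 38 mm to either side along x, tops 92 mm above the bench; a rest ledge below the hinge reaches 28 mm out to both sides in the dock's y.
- marker_full_edge (a point): middle of that marker's free edge, 82 mm from the hinge, at half thickness; axes as the hinge's. The marker is a flat white paddle, 50 mm wide (along the hinge), 4 mm thick, free edge 82 mm from the hinge, with a black bar on one face and a black disc on the other. Under its outer part, beyond the ledge, are 68 mm of free height at angle 0, so a fingertip fits below.
- dock_empty: dock with the empty cradle, leave alone; same build: fixed plate 235 x 150 x 10 mm, z up. Origin on the bench top straight below the marker's pivot, which is 80 mm up and runs along the dock's x. The plate reaches 50 mm to -x, 185 mm to +x, 75 mm to each side in y. Cradle on the +x part, rails 28 mm high. The marker starts on the +y side.
- marker_empty (a joint): hinge of the empty dock's marker, same build and same meaning of values; starts between 0 and 0.3; leave it alone
- marker_empty_edge (a point): middle of the free edge of the empty dock's marker, 82 mm from its hinge
- unit: grey network unit 96 x 112 x 28 mm, 0.45 kg, sitting loose in the cradle of its dock, top 38 mm above the bench; origin at the centre of its underside; leave it alone
- call (a joint): travel of the call button (m): 0 = up, 0.006 = fully down; a spring, 5 N when fully down
- call_top (a point): centre of the top of the call button, a round black button of 34 mm diameter in a low grey housing on the bench, pressed straight down
- screwdriver: loose screwdriver lying on the bench, leave alone; origin at the middle of its underside
- brush: loose brush lying on the bench, leave alone; origin at the middle of its underside
- flux_jar: loose jar 44 mm wide, 45 mm high, leave alone; origin at the centre of its underside
- heatsink: loose finned aluminium block 50 x 50 x 24 mm, leave alone; origin at the centre of its underside
- adapter: loose black power adapter 85 x 45 x 30 mm, leave alone; origin at the centre of its underside
- screw_tray: loose grey open tray 100 x 80 x 25 mm, leave alone; origin at the centre of its underside
There are look-alikes about, which are no part of the job. What is shaped like the part that bears call but purple or red is not meant.

How it is judged:
By the outcome, as a careful person would: the job done as asked, in the order asked, and still so for the second after the job is handed in, with the robot touching nothing.
It also fails if it takes over 54 s, if anything falls off the work surface, if the arm or the gripper's body presses on something with over 40 N, if the wrist force passes 120 N, or if a joint passes its speed limit or range.

## Working session

There is one attempt and no reset: what is moved stays moved. The work goes in short steps, Python scripts to look and compute and a tool call to move; the robot and the scene stay as the last step left them, time stands still between calls to the robot, and variables do not carry over. Pictures are saved under pics/ and viewed, at most 10 in all, crops included, and the job is handed in when it is done.

Besides the shell and the picture viewer there is one more tool, called after "Call:" as a command line: name --argument value ..., lists and objects as JSON in quotes. send_rows: Moves the arm, as the interface text tells. Its arguments: {"type":"object","properties":{"steps":{"type":"array","items":{"type":"object","properties":{"dp":{"type":"array","items":{"type":"number"}},"roll":{"type":"number"},"jaw":{"type":"number"}}}},"newtons":{"type":"number"}},"required":["steps"]}

```bash
mkdir -p pics; cat > h.py <<'E'
import numpy as np, cv2, pickle
from plant import r
def snap(n,f):
    c=r.capture(n); cv2.imwrite(f'pics/{f}.png',c['image']); pickle.dump(c,open(f'pics/{f}.pkl','wb')); return c
def load(f): return pickle.load(open(f'pics/{f}.pkl','rb'))
def ray(c,u,v,fish=False):
    R=cv2.Rodrigues(np.array(c['rvec'],float))[0]; t=np.array(c['tvec'],float).ravel(); K=np.array(c['K'])
    x=(u-K[0,2])/K[0,0]; y=(v-K[1,2])/K[1,1]
    if fish:
        th=np.hypot(x,y); s=np.sin(th)/max(th,1e-9); d=np.array([x*s,y*s,np.cos(th)])
    else: d=np.array([x,y,1.])
    return -R.T@t, R.T@d
def onz(c,u,v,z,fish=False):
    o,d=ray(c,u,v,fish); return (o+d*(z-o[2])/d[2]).round(4)
def proj(c,p,fish=False):
    R=cv2.Rodrigues(np.array(c['rvec'],float))[0]; q=R@np.array(p)+np.array(c['tvec']).ravel(); K=np.array(c['K'])
    if fish:
        th=np.arctan2(np.hypot(q[0],q[1]),q[2]); n=q[:2]/np.hypot(q[0],q[1])*th
    else: n=q[:2]/q[2]
    return (K[0,0]*n[0]+K[0,2]).round(1),(K[1,1]*n[1]+K[1,2]).round(1)
E
python3 - <<'E'
from h import *
for n in('top','side'):
    c=snap(n,n+'0'); print(n,ray(c,320,200))
print(r.get_state())
E
```

```text
top (array([0.36268891, 0.00283488, 1.39688153]), array([ 0.13962081, -0.00496592, -0.99030985]))
side (array([-0.13302639, -0.79822988,  1.06387304]), array([ 0.45447614,  0.55013785, -0.70057306]))
{'time_s': 0.1, 'joints': array([ 8.24559984e+01,  2.05862038e+01,  6.39019227e-01, -1.89957074e-02,
       -7.01351811e+01, -1.65051988e+01]), 'qd': array([ 0.09818482, -0.12901865,  0.17596766,  0.05143032,  0.06459683,
        0.00796243]), 'joint_torque': array([-3.21370593e-03, -5.84165490e+01,  2.93751132e+01,  7.01560736e+00,
        1.01859873e-02, -5.71450028e-05]), 'tcp_pos': array([0.27494079, 0.61601047, 0.23972509]), 'eef_rot': array([ 1.79915954e+02, -6.28023858e-03, -2.40556635e+01]), 'contact_force': array([-0.705092  ,  0.15531072, -0.6365675 ]), 'moment': array([-0.0057502 , -0.00046509,  0.00351722]), 'gripper_force': 0.0, 'gripper_width': 0.08722902087159183}
```

View pics/top0.png

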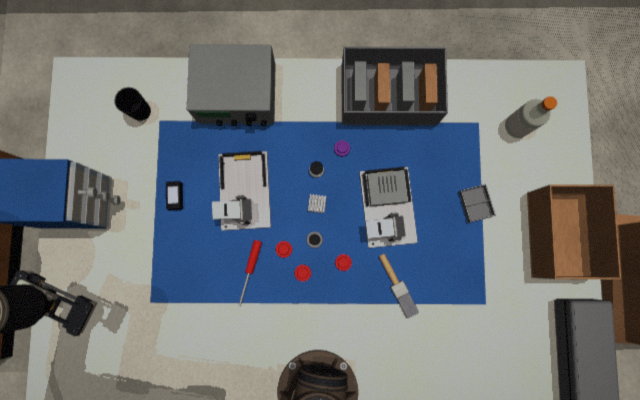

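View pics/side0.png

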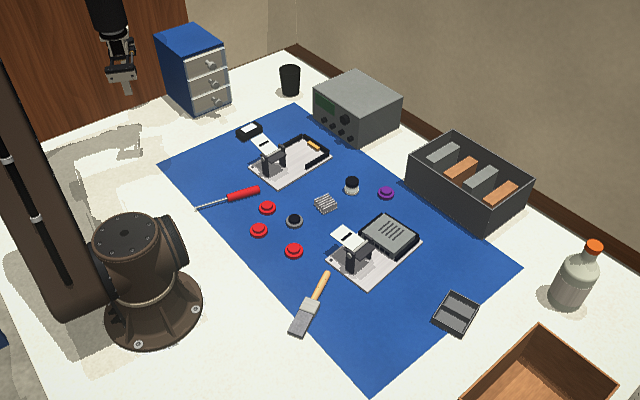

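The top view shows the full dock at (388,205), with its unit at (387,186) and its marker near (383,228). The empty dock is at (244,190). The call button could be the black round thing at (315,240) or the one at (317,169), which looks like the jar. The red ones at (284,249), (303,272) and (344,262) and the purple one at (342,148) are decoys. I'll confirm with an enlarged crop.

```bash
python3 - <<'E'
from h import *
t=load('top0')['image']; s=load('side0')['image']
a=cv2.resize(t[155:265,290:430],None,fx=4,fy=4,interpolation=cv2.INTER_CUBIC)[:, :400]
A=cv2.resize(t[160:255,355:425],(400,543),interpolation=cv2.INTER_CUBIC)
B=cv2.resize(s[200:300,320:430],(400,364),interpolation=cv2.INTER_CUBIC)
C=cv2.resize(s[165:240,280:400],(400,250),interpolation=cv2.INTER_CUBIC)[:179]
C=cv2.resize(s[170:235,280:410],(400,200),interpolation=cv2.INTER_CUBIC)
R=np.vstack([B,C]); L=np.zeros((564,400,3),np.uint8);L[:543]=A
cv2.imwrite('pics/crop1.png',np.hstack([L,R]))
E
```

```text
(no output)
```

View pics/crop1.png

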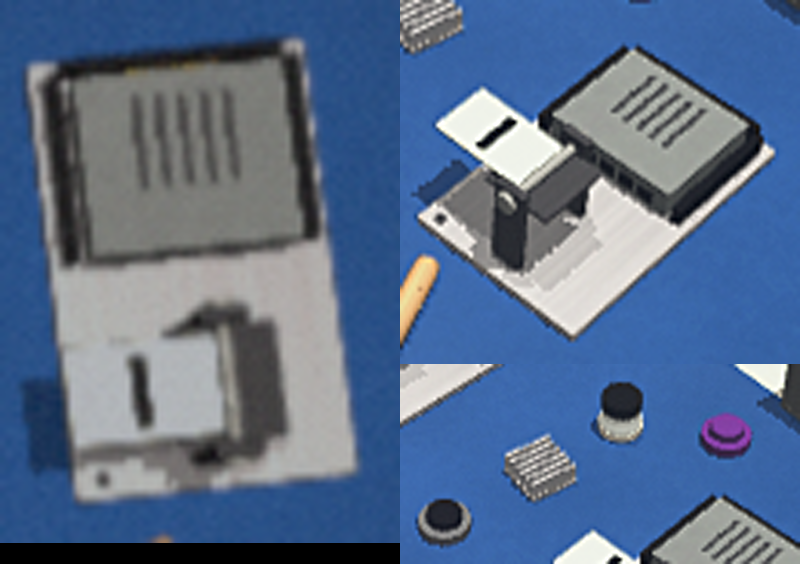

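The crop confirms that the right dock holds the unit and that its marker shows the bar on the left, the +y side. The call button is the low black-on-grey one at top (315,240). The thing at (317,169) is the tall white jar with a black lid.

```bash
python3 - <<'E'
from h import *
c=load('top0'); s=load('side0')
k=70/400;P=[(355+x*k,160+y*95/543) for x,y in[(28,65),(300,40),(355,470),(78,500)]]
W=np.array([onz(c,u,v,.01) for u,v in P]); print(W)
xd=(W[0]+W[1]-W[2]-W[3])[:2]; ang=np.arctan2(xd[1],xd[0]); print('yaw',np.degrees(ang))
x=np.array([np.cos(ang),np.sin(ang)]); y=np.array([-x[1],x[0]])
ctr=W.mean(0)[:2]; o=ctr-x*.0675; print('dock origin',o)
for p in [(0,.082),(0,0)]:
    q=[*(o+x*p[0]+y*p[1]),.08]; print(q,proj(c,q),proj(s,q))
# button by colour
for n,cc,(u,v) in(('top',c,(315,240)),('side',s,(294,221))):
    im=cc['image'][v-14:v+15,u-14:u+15].astype(int); m=(im.max(2)<60).astype(np.uint8)
    M=cv2.connectedComponentsWithStats(m); i=1+np.argmax(M[2][1:,4]); g=M[3][i]+[u-14,v-14]; print(n,g,M[2][i],[onz(cc,*g,z) for z in(.02,.03)])
E
```

```text
[[ 0.6476 -0.126   0.01  ]
 [ 0.6622 -0.2722  0.01  ]
 [ 0.4317 -0.297   0.01  ]
 [ 0.4152 -0.151   0.01  ]]
yaw 6.140413633150965
dock origin [ 0.47206226 -0.21877016]
[np.float64(0.46329110185607864), np.float64(-0.13724061968712853), 0.08] (np.float64(366.4), np.float64(229.7)) (np.float64(334.8), np.float64(230.4))
[np.float64(0.4720622648256922), np.float64(-0.21877016463962093), 0.08] (np.float64(394.8), np.float64(226.8)) (np.float64(358.5), np.float64(247.3))
top [314.17582418 239.20879121] [ 8  8 11 11 91] [array([0.4384, 0.0127, 0.02  ]), array([0.4379, 0.0126, 0.03  ])]
side [293.85263158 218.57894737] [ 8  7 12 10 95] [array([0.4393, 0.0105, 0.02  ]), array([0.4338, 0.0027, 0.03  ])]
```

Call:
send_rows --steps '[{"dp": [30,38,3],"roll": 0,"jaw": 0},{"dp": [60,76,6],"roll": 0,"jaw": 0},{"dp": [90,114,9],"roll": 0,"jaw": 0},{"dp": [120,152,12],"roll": 0,"jaw": 0},{"dp": [150,190,15],"roll": 0,"jaw": 0}]' --newtons 10

```text
time_s: 0.72
tcp_pos: [0.3347, 0.3799, 0.2252]
eef_rot: [180.0, 0.0, -24.0]
contact_force: [0.8, -0.7, 0.5]
gripper_width: 0.0428
gripper_force: 0.0
```

Call:
send_rows --steps '[{"dp": [30,38,3],"roll": 0,"jaw": 0},{"dp": [60,76,6],"roll": 0,"jaw": 0},{"dp": [90,114,9],"roll": 0,"jaw": 0},{"dp": [120,152,12],"roll": 0,"jaw": 0},{"dp": [150,190,15],"roll": 0,"jaw": 0}]'

```text
time_s: 1.35
tcp_pos: [0.3941, 0.1455, 0.2105]
eef_rot: [-180.0, 0.0, -24.0]
contact_force: [1.3, 0.2, 0.5]
gripper_width: 0.001
gripper_force: 0.0
```

Call:
send_rows --steps '[{"dp": [30,38,3],"roll": 0.17,"jaw": 0},{"dp": [60,76,6],"roll": 0.34,"jaw": 0},{"dp": [90,114,9],"roll": 0.51,"jaw": 0},{"dp": [120,152,12],"roll": 0.68,"jaw": 0},{"dp": [150,190,15],"roll": 0.85,"jaw": 0}]'

```text
time_s: 1.98
tcp_pos: [0.4538, -0.0892, 0.1955]
eef_rot: [-180.0, 0.0, -73.1]
contact_force: [0.7, 0.7, 0.6]
gripper_width: 0.0007
gripper_force: 0.0
```

Call:
send_rows --steps '[{"dp": [0,0,0],"roll": 0.1,"jaw": 0},{"dp": [0,0,0],"roll": 0.194,"jaw": 0},{"dp": [0,0,0],"roll": 0.194,"jaw": 0}]'

```text
time_s: 2.35
tcp_pos: [0.4535, -0.0878, 0.1953]
eef_rot: [180.0, 0.0, -83.9]
contact_force: [-0.4, 0.3, 0.7]
gripper_width: 0.0005
gripper_force: 0.0
```

```bash
python3 - <<'E'
from h import *
s=r.get_state(); print({k:np.round(s[k],4) for k in('time_s','joints','tcp_pos','eef_rot','contact_force','gripper_width')})
a=snap('wrist','w1'); b=snap('side','s1')['image']
B=cv2.resize(b[150:310,260:440],(675,600))
cv2.imwrite('pics/s1c.png',B)
print(proj(a,[.4633,-.1372,.08],1))
E
```

```text
{'time_s': np.float64(2.35), 'joints': array([ 1.35715e+01,  2.29780e+00, -2.89607e+01, -7.80000e-03,
       -5.87763e+01, -7.43430e+00]), 'tcp_pos': array([ 0.4535, -0.0878,  0.1953]), 'eef_rot': array([ 1.799646e+02,  2.100000e-03, -8.386690e+01]), 'contact_force': array([-0.4086,  0.3024,  0.6514]), 'gripper_width': np.float64(0.0005)}
(np.float64(312.2), np.float64(137.8))
```

View pics/w1.png

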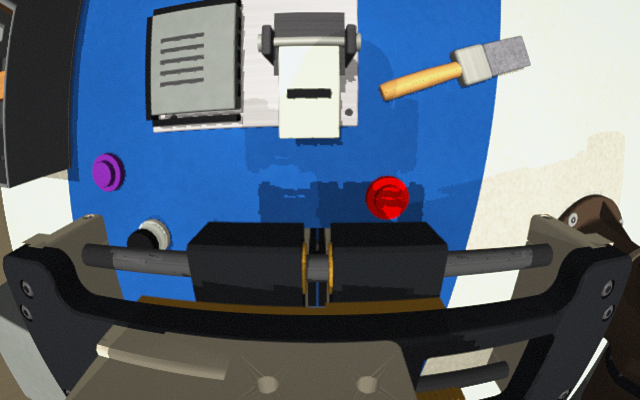

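View pics/s1c.png

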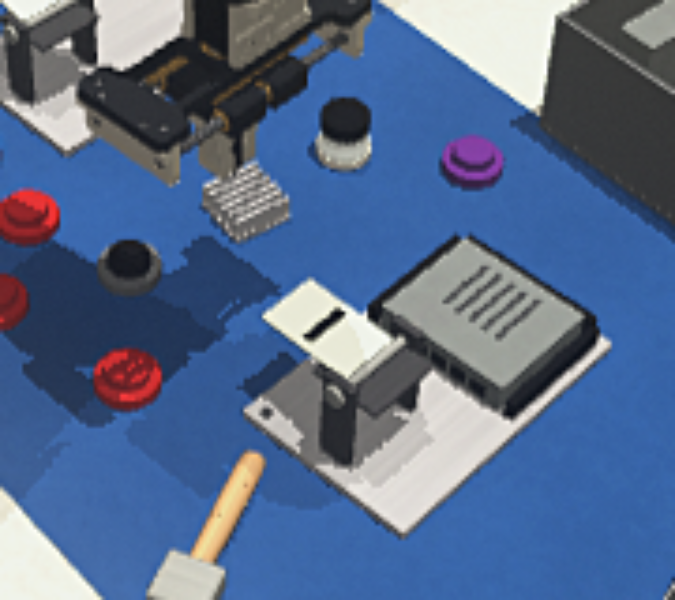

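The wrist view shows the paddle's free edge with corners at (278,135) and (341,138) and the hinge near y=40. In the side crop the edge runs from (310,280) to (262,320). The path is clear. Next I'll triangulate the edge.

```bash
python3 - <<'E'
from h import *
L=[(load('w1'),309.5,136.5,1),(load('s1'),336.3,230.0,0),(load('top0'),366.5,228.5,0)]
def tri(L):
    A=0;b=0
    for c,u,v,f in L:
        o,d=ray(c,u,v,f); d/=np.linalg.norm(d); M=np.eye(3)-np.outer(d,d); A=A+M;b=b+M@o
    return np.linalg.solve(A,b)
for S in (L,L[:2],L[1:]): print(tri(S))
E
```

```text
[ 0.46655597 -0.13806218  0.07970468]
[ 0.46620582 -0.13866299  0.08065804]
[ 0.46722553 -0.1379009   0.07904692]
```

Call:
send_rows --steps '[{"dp": [0,-8,45],"roll": 0,"jaw": 0},{"dp": [0,-8,90],"roll": 0,"jaw": 0},{"dp": [10,-8,130],"roll": 0,"jaw": 0},{"dp": [35,-8,130],"roll": 0,"jaw": 0},{"dp": [35,-8,130],"roll": 0,"jaw": 0}]'

```text
time_s: 3.08
tcp_pos: [0.4653, -0.1221, 0.0649]
eef_rot: [179.9, -0.0, -83.8]
contact_force: [-1.2, -0.2, 0.1]
gripper_width: 0.0004
gripper_force: 0.0
```

Call:
send_rows --steps '[{"dp": [4,0,0],"roll": 0,"jaw": 0},{"dp": [6,0,0],"roll": 0,"jaw": 0},{"dp": [6,0,0],"roll": 0,"jaw": 0}]'

```text
time_s: 3.45
tcp_pos: [0.4663, -0.1262, 0.0659]
eef_rot: [-179.9, 0.1, -83.8]
contact_force: [-1.6, 7.5, 0.5]
gripper_width: 0.0007
gripper_force: 3.7
```

Call:
send_rows --steps '[{"dp": [1,0,-4],"roll": 0,"jaw": 0},{"dp": [1,0,-8],"roll": 0,"jaw": 0},{"dp": [2,0,-12],"roll": 0,"jaw": 0},{"dp": [2,0,-12],"roll": 0,"jaw": 0}]'

```text
time_s: 3.95
tcp_pos: [0.4665, -0.1275, 0.0782]
eef_rot: [-179.9, 0.1, -83.8]
contact_force: [-3.1, 13.2, 2.9]
gripper_width: 0.0004
gripper_force: 6.6
```

```bash
python3 - <<'E'
from h import *
b=snap('side','s2')['image']
cv2.imwrite('pics/s2c.png',cv2.resize(b[170:290,290:440],(750,600)))
E
```

```text
(no output)
```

View pics/s2c.png

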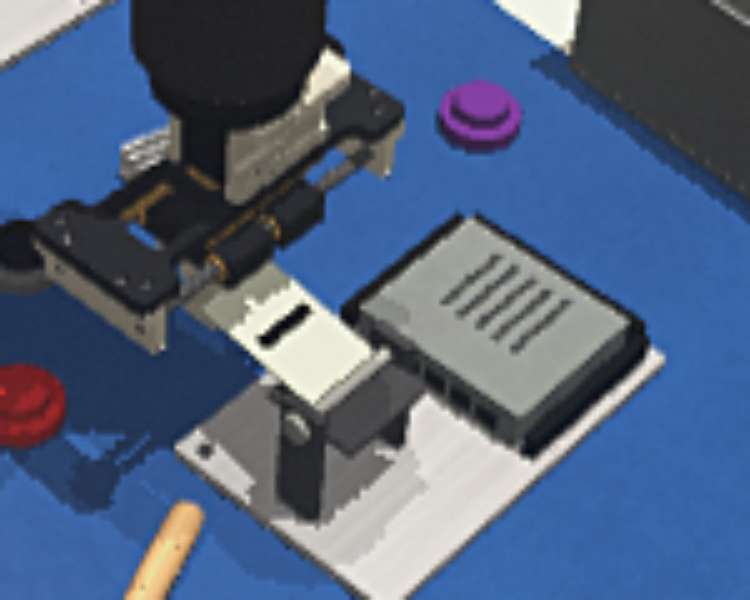

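```bash
python3 - <<'E'
from h import *
print(r.get_state()['contact_force'])
x=np.array([.994,.107,0]);y=np.array([-.107,.994,0]); h=np.array([.4665+.107*.082,-.138-.994*.082,.08])
w=snap('wrist','w2')
for f in('s1','s2'):
    c=load(f); im=c['image']; sub=im[225:250,335:360].astype(int)
    m=(sub.max(2)<90).astype(np.uint8); n,l,st,ce=cv2.connectedComponentsWithStats(m)
    print(f,[(st[i,4],(ce[i]+[335,225]).round(2)) for i in range(1,n) if st[i,4]>5])
s=load('s2')
for a in(0,.05,.1,.15,.2,.3): print(a,proj(s,h+.045*(y*np.cos(a)+[0,0,np.sin(a)])+[0,0,.002]), proj(w,h+.045*(y*np.cos(a)+[0,0,np.sin(a)]),1))
im=w['image'];cv2.imwrite('pics/w2c.png',cv2.resize(im[0:240,180:480],(750,600)))
E
```

```text
[-1.91477247 12.52529914  3.20612577]
s1 [(np.int32(10), array([358.6, 232.5])), (np.int32(27), array([346.04, 236.26])), (np.int32(18), array([336.28, 246.39])), (np.int32(13), array([345.77, 248.38]))]
s2 [(np.int32(10), array([336.4, 225.7])), (np.int32(8), array([358.62, 232.  ])), (np.int32(31), array([346.55, 234.52])), (np.int32(53), array([337.28, 243.87])), (np.int32(16), array([345.88, 248.19]))]
0 (np.float64(346.4), np.float64(236.9)) (np.float64(320.6), np.float64(163.9))
0.05 (np.float64(346.5), np.float64(236.3)) (np.float64(320.7), np.float64(164.6))
0.1 (np.float64(346.6), np.float64(235.8)) (np.float64(320.7), np.float64(165.0))
0.15 (np.float64(346.7), np.float64(235.3)) (np.float64(320.8), np.float64(165.3))
0.2 (np.float64(346.8), np.float64(234.8)) (np.float64(320.8), np.float64(165.2))
0.3 (np.float64(347.2), np.float64(233.9)) (np.float64(320.9), np.float64(164.4))
```

View pics/w2c.png

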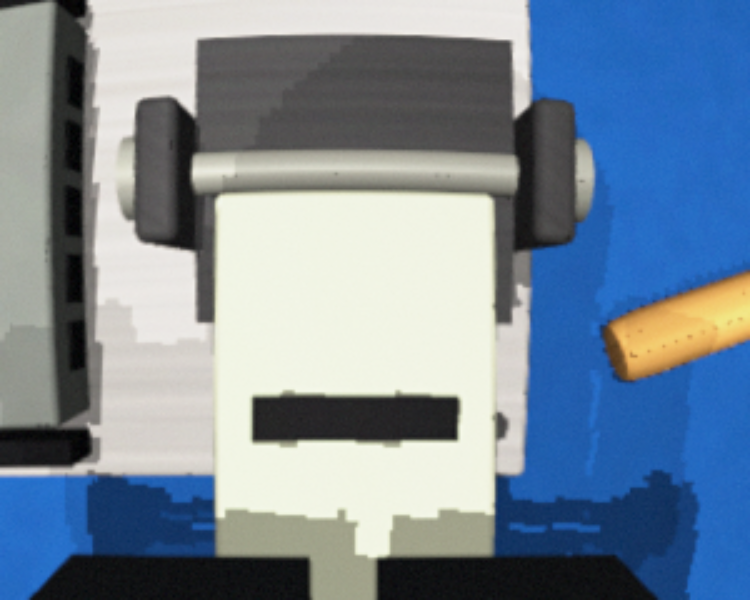

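The side bar centroid moved from row 236.3 to 234.5, so the marker is lifting (about 0.17 rad). I'll keep following the arc.

Call:
send_rows --steps '[{"dp": [2,0,-7],"roll": 0,"jaw": 0},{"dp": [4,0,-14],"roll": 0,"jaw": 0},{"dp": [7,0,-21],"roll": 0,"jaw": 0},{"dp": [10,0,-27],"roll": 0,"jaw": 0},{"dp": [10,0,-27],"roll": 0,"jaw": 0}]'

```text
time_s: 4.68
tcp_pos: [0.4677, -0.1375, 0.1058]
eef_rot: [-179.9, 0.1, -83.8]
contact_force: [-4.1, 14.4, 8.5]
gripper_width: 0.0009
gripper_force: 7.3
```

Call:
send_rows --steps '[{"dp": [4,0,-6],"roll": 0,"jaw": 0},{"dp": [8,0,-12],"roll": 0,"jaw": 0},{"dp": [13,0,-17],"roll": 0,"jaw": 0},{"dp": [18,0,-22],"roll": 0,"jaw": 0},{"dp": [18,0,-22],"roll": 0,"jaw": 0}]'

```text
time_s: 5.3
tcp_pos: [0.4695, -0.1575, 0.127]
eef_rot: [-179.9, -0.0, -83.9]
contact_force: [0.3, 0.7, 0.8]
gripper_width: 0.0006
gripper_force: 0.1
```

```bash
python3 - <<'E'
from h import *
s=snap('side','s3'); t=snap('top','t3')['image']
A=cv2.resize(s['image'][170:290,290:410],(400,400)); B=cv2.resize(t[170:270,340:440],(400,400))
cv2.imwrite('pics/s3c.png',np.hstack([A,B]))
E
```

```text
(no output)
```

View pics/s3c.png

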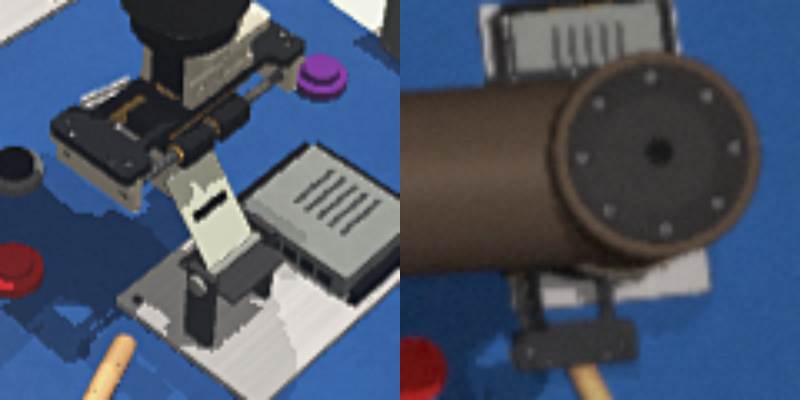

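The side crop shows the marker tilted about 50° up, with the fingers behind its edge. I'll push on past upright.

Call:
send_rows --steps '[{"dp": [7,0,-4],"roll": 0,"jaw": 0},{"dp": [14,0,-8],"roll": 0,"jaw": 0},{"dp": [23,0,-11],"roll": 0,"jaw": 0},{"dp": [32,0,-14],"roll": 0,"jaw": 0},{"dp": [32,0,-14],"roll": 0,"jaw": 0}]'

```text
time_s: 6.02
tcp_pos: [0.4729, -0.1899, 0.1408]
eef_rot: [-180.0, -0.0, -83.9]
contact_force: [0.2, 0.1, -0.9]
gripper_width: 0.0004
gripper_force: 0.0
```

Call:
send_rows --steps '[{"dp": [8,0,-2],"roll": 0,"jaw": 0},{"dp": [16,0,-3],"roll": 0,"jaw": 0},{"dp": [25,0,-3],"roll": 0,"jaw": 0},{"dp": [34,0,-3],"roll": 0,"jaw": 0},{"dp": [34,0,-3],"roll": 0,"jaw": 0}]'

```text
time_s: 6.65
tcp_pos: [0.4764, -0.2236, 0.1435]
eef_rot: [180.0, -0.0, -83.9]
contact_force: [0.4, 0.6, -0.2]
gripper_width: 0.0006
gripper_force: 0.0
```

```bash
python3 - <<'E'
from h import *
s=snap('side','s4')
w=snap('wrist','w4')['image']
A=cv2.resize(s['image'][170:290,290:410],(400,400)); B=cv2.resize(w[0:240,180:480],(400,400))
cv2.imwrite('pics/s4c.png',np.hstack([A,B]))
E
```

```text
(no output)
```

View pics/s4c.png

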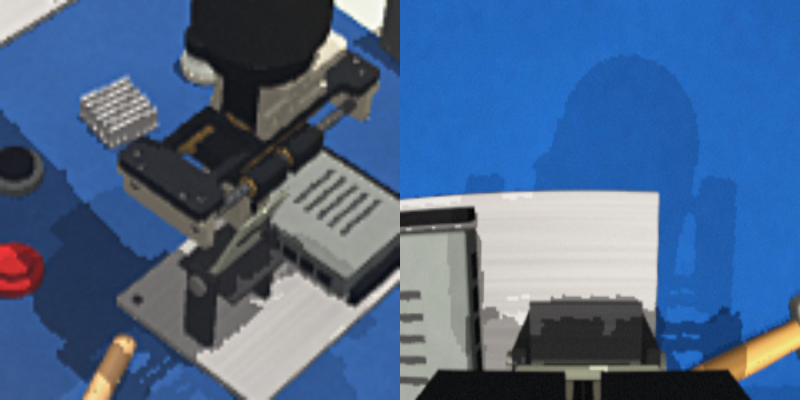

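Upright is passed: the fingers are over the hinge and the paddle is seen edge-on ahead of them. Next I push it down along the arc.

Call:
send_rows --steps '[{"dp": [7,0,0],"roll": 0,"jaw": 0},{"dp": [14,0,2],"roll": 0,"jaw": 0},{"dp": [20,0,6],"roll": 0,"jaw": 0},{"dp": [26,0,11],"roll": 0,"jaw": 0},{"dp": [26,0,11],"roll": 0,"jaw": 0}]'

```text
time_s: 7.38
tcp_pos: [0.4787, -0.2492, 0.1319]
eef_rot: [179.9, 0.0, -83.9]
contact_force: [0.9, -0.2, -0.3]
gripper_width: 0.0009
gripper_force: 0.0
```

Call:
send_rows --steps '[{"dp": [5,0,6],"roll": 0,"jaw": 0},{"dp": [10,0,12],"roll": 0,"jaw": 0},{"dp": [13,0,19],"roll": 0,"jaw": 0},{"dp": [16,0,26],"roll": 0,"jaw": 0},{"dp": [17,0,30],"roll": 0,"jaw": 0}]'

```text
time_s: 8.0
tcp_pos: [0.4808, -0.2658, 0.1019]
eef_rot: [180.0, 0.0, -83.9]
contact_force: [-0.4, 0.1, 1.3]
gripper_width: 0.0005
gripper_force: 0.2
```

Call:
send_rows --steps '[{"dp": [1,0,3],"roll": 0,"jaw": 0},{"dp": [1,0,5],"roll": 0,"jaw": 0},{"dp": [1,0,5],"roll": 0,"jaw": 0}]'

```text
time_s: 8.38
tcp_pos: [0.481, -0.2666, 0.0975]
eef_rot: [180.0, 0.0, -83.9]
contact_force: [0.1, 0.4, 0.0]
gripper_width: 0.0006
gripper_force: 0.0
```

Call:
send_rows --steps '[{"dp": [8,0,1],"roll": 0,"jaw": 0},{"dp": [16,0,2],"roll": 0,"jaw": 0},{"dp": [16,0,3],"roll": 0,"jaw": 0},{"dp": [16,0,4],"roll": 0,"jaw": 0},{"dp": [16,0,4],"roll": 0,"jaw": 0}]'

```text
time_s: 9.0
tcp_pos: [0.4833, -0.2835, 0.0956]
eef_rot: [-179.9, -0.1, -83.8]
contact_force: [-3.4, 2.9, 16.8]
gripper_width: 0.0003
gripper_force: 8.6
```

A hard stop at 17 N and tip height 81.6 mm means the marker is flat. I'll lift off and go above the button.

Call:
send_rows --steps '[{"dp": [0,0,-50],"roll": 0,"jaw": 0},{"dp": [0,0,-100],"roll": 0,"jaw": 0},{"dp": [-50,2,-100],"roll": 0,"jaw": 0},{"dp": [-100,4,-100],"roll": 0,"jaw": 0},{"dp": [-150,7,-100],"roll": 0,"jaw": 0}]'

```text
time_s: 9.62
tcp_pos: [0.4596, -0.1334, 0.1938]
eef_rot: [-180.0, -0.0, -83.9]
contact_force: [0.7, 0.5, 1.0]
gripper_width: 0.0005
gripper_force: 0.0
```

Call:
send_rows --steps '[{"dp": [-50,2,0],"roll": 0,"jaw": 0},{"dp": [-100,4,0],"roll": 0,"jaw": 0},{"dp": [-148,6,0],"roll": 0,"jaw": 0},{"dp": [-148,6,0],"roll": 0,"jaw": 0}]'

```text
time_s: 10.12
tcp_pos: [0.4381, 0.0146, 0.194]
eef_rot: [-179.9, 0.0, -83.6]
contact_force: [0.4, -0.5, -0.3]
gripper_width: 0.0002
gripper_force: 0.0
```

```bash
python3 - <<'E'
from h import *
s=snap('side','s5'); t=snap('top','t5'); w=snap('wrist','w5')['image']
print(r.get_state()['tcp_pos'])
A=cv2.resize(s['image'][180:300,310:430],(400,400)); B=cv2.resize(t['image'][160:260,350:450],(400,400))
cv2.imwrite('pics/s5c.png',np.hstack([A,B]))
c=load('s5'); 
h=np.array([.4753,-.2195,.08]); y=np.array([-.107,.994,0])
print('edge flat',proj(s,h-.082*y),proj(t,h-.082*y))
E
```

```text
[0.43810891 0.01196166 0.19360593]
edge flat (np.float64(384.8), np.float64(264.8)) (np.float64(423.4), np.float64(222.8))
```

View pics/s5c.png

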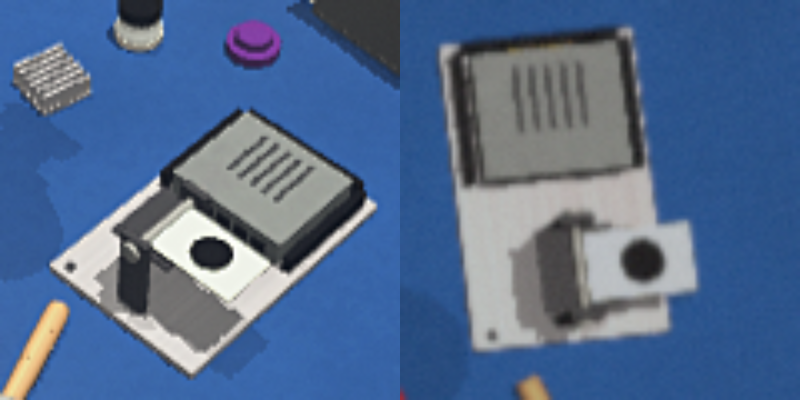

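The marker lies flat on the -y side with the disc up, in both views, and the unit has not moved. Now I press the button.

Call:
send_rows --steps '[{"dp": [0,0,50],"roll": 0,"jaw": 0},{"dp": [0,0,100],"roll": 0,"jaw": 0},{"dp": [0,0,135],"roll": 0,"jaw": 0},{"dp": [0,0,145],"roll": 0,"jaw": 0},{"dp": [0,0,145],"roll": 0,"jaw": 0}]'

```text
time_s: 10.9
tcp_pos: [0.4382, 0.0116, 0.0486]
eef_rot: [179.9, -0.0, -83.9]
contact_force: [-0.0, 0.4, 0.2]
gripper_width: 0.0003
gripper_force: 0.0
```

Call:
send_rows --steps '[{"dp": [0,0,3],"roll": 0,"jaw": 0},{"dp": [0,0,6],"roll": 0,"jaw": 0},{"dp": [0,0,9],"roll": 0,"jaw": 0},{"dp": [0,0,9],"roll": 0,"jaw": 0}]'

```text
time_s: 11.4
tcp_pos: [0.4379, 0.0124, 0.0396]
eef_rot: [-180.0, 0.0, -83.9]
contact_force: [-0.0, 0.6, 0.2]
gripper_width: 0.0004
gripper_force: 0.0
```

Tip is at 25.6 mm with no contact yet.

Call:
send_rows --steps '[{"dp": [0,0,2],"roll": 0,"jaw": 0},{"dp": [0,0,4],"roll": 0,"jaw": 0},{"dp": [0,0,4],"roll": 0,"jaw": 0}]'

```text
time_s: 11.78
tcp_pos: [0.4381, 0.0124, 0.0355]
eef_rot: [180.0, -0.0, -83.9]
contact_force: [-1.4, 1.1, 2.0]
gripper_width: 0.0005
gripper_force: 0.9
```

Call:
send_rows --steps '[{"dp": [0,0,2],"roll": 0,"jaw": 0},{"dp": [0,0,3],"roll": 0,"jaw": 0},{"dp": [0,0,3],"roll": 0,"jaw": 0}]'

```text
time_s: 12.15
tcp_pos: [0.4381, 0.0124, 0.0326]
eef_rot: [-180.0, 0.0, -83.9]
contact_force: [-1.3, 1.0, 3.7]
gripper_width: 0.0004
gripper_force: 1.7
```

Call:
send_rows --steps '[{"dp": [0,0,2],"roll": 0,"jaw": 0},{"dp": [0,0,4],"roll": 0,"jaw": 0},{"dp": [0,0,5],"roll": 0,"jaw": 0},{"dp": [0,0,5],"roll": 0,"jaw": 0}]'

```text
time_s: 12.65
tcp_pos: [0.4382, 0.0124, 0.0296]
eef_rot: [-180.0, -0.0, -83.8]
contact_force: [-13.0, 2.1, 41.6]
gripper_width: 0.0005
gripper_force: 20.5
```

The spring ramp ended in a hard stop after more than 6 mm of travel (42 N), so the button is fully down. I'll come away.

Call:
send_rows --steps '[{"dp": [0,0,-10],"roll": 0,"jaw": 0},{"dp": [0,0,-50],"roll": 0,"jaw": 0},{"dp": [0,0,-100],"roll": 0,"jaw": 0},{"dp": [0,0,-150],"roll": 0,"jaw": 0},{"dp": [0,0,-150],"roll": 0,"jaw": 0}]'

```text
time_s: 13.28
tcp_pos: [0.44, 0.0131, 0.1811]
eef_rot: [-179.6, 0.1, -83.8]
contact_force: [0.3, 0.7, -0.4]
gripper_width: 0.0005
gripper_force: 0.0
```

```bash
python3 - <<'E'
from h import *
t=snap('top','t6')['image'].astype(int); s=snap('side','s6')['image'].astype(int)
print(r.get_state()['tcp_pos'],r.get_state()['contact_force'])
a=load('t5')['image'].astype(int); b=load('s5')['image'].astype(int)
print('marker/unit diff top',abs(t-a)[160:260,370:450].mean(),'side',abs(s-b)[210:300,330:430].mean())
print(r.close_job())
E
```

```text
[0.43772398 0.01231254 0.17756587] [-0.99811407 -0.76598828 -0.32380995]
marker/unit diff top 2.007125 side 0.9511481481481482
the job is handed in; nothing more can be done
None
```

The full dock's marker is flipped flat with the disc showing, the call button was then pressed to its stop, the arm is clear of everything, and the job is handed in at about 13 s.

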